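Check a new heel with the try square

ROBOT

A 6-joint arm with a two-finger parallel gripper is mounted at the origin on the work surface. World frame = base frame: x ahead of the robot, y to its left, z up, the work surface at z = 0. Lengths are in mm, angles in degrees, forces in N, time in s.
With the tool pointing down it reaches from about 300 to 850 mm from the base axis. Payload 4.2 kg.
Tool frame: the origin (TCP) lies between the finger pads; the fingertips stand 19 mm ahead of it and the grasp point (between the pads) is the TCP (env.tips_ahead is the distance from the TCP to the fingertips, in mm); z points along the fingers, y is the direction in which the jaws open and shut (so a half turn about z gives the same grasp; the last joint's range is limited). The gripper opens to 91 mm and grips with 3 to 60 N. Pads are 32 mm wide; open, the fingers measure 118 mm over their backs; the gripper's body (76 mm by 178 mm) begins 60 mm behind the grasp point.
Start: joints at [-68.927, 18.312, 89.639, -0, 72.044, -1.146], TCP at [217.442, -532.316, 232.976] pointing down, gripper open.
Joint ranges: [-177.97, 177.97], [-48.28, 115.42], [12.27, 149.76], [-77.06, 257.06], [2.81, 150.46], [-146.56, 146.56]. Speed limits (degrees/s): [147.25, 147.25, 180, 180, 180, 180].

INTERFACE

Orientations are given as [roll, pitch, yaw] about the fixed x, y, z axes, in that order (R = Rz(yaw) Ry(pitch) Rx(roll)).
In Python, from workcell import telemetry, viewer, job_done, env gives the robot as it stands. The module is installed in compiled form; this text tells all that it offers.
- The arm moves only by the shell command python3 -m jog 'ROWS' [FORCE]. ROWS is JSON, a list of rows, each a list of 3 entries, a list of its own where there are three numbers: the shift along the tool's x, y, z in cm, then the turn about the tool's z in degrees, then the opening, from 0 (shut) to 1 (fully open). A call has 1 to 10 rows; each row shifts and turns the pose as measured when the row begins, along the tool's axes as they then stand; what a row does not reach is not made up. A row lasts 1/8 s, in which the tool goes at most 62.5 mm and 10.7 degrees, less where a joint would pass 70% of its speed; a pose out of reach is approached as far as the arm can. A call is refused whole if a number of a shift passes 6.25 or a number of a turn 10.7, either way. A call with a gripper value outside its range is refused whole. The fingers move at their own pace and stop on an object; FORCE is the grip in N (left out, the last holds). Time passes only in rows, so rows that do not move let the fingers close. It gives the time, the measured TCP pose, the force and the opening at its end, in the units of the state.
- telemetry.state(): the state, without advancing time (a new reading comes with each control period).
- viewer.grab_frame(name): name is "side" or "top"; returns a dict with "color" (420x560x3 uint8, red, green, blue), "K" (3x3 intrinsics, pixels), "k1" (the pictures are not rectified: a ray, as slopes to the right and down, at radius r is drawn at 1 + k1 r^2 times it, then the intrinsics apply), "rvec" (rotation vector, rad) and "tvec" (3), from world to camera coordinates, as OpenCV has them. Camera axes: x right, y down, z forward; pixel columns grow to the right and rows downward; lengths in mm; the calibration is good to about 2 mm. A picture is of the moment at which its call begins. There is no depth.
- job_done(): hands the job in, once; it reports no verdict.
The state is a dict: "time_s": time; "qpos": joint angles; "qvel": joint speeds; "effort": joint torques, N m; "ee_pos": TCP position; "ee_rot": TCP orientation; "force": force on the tool from outside, world axes, zero at the start; "torque": the same for the moment, N m; "gripper_width": finger opening in mm.
Only numpy, scipy, OpenCV 4.12 (cv2) and the standard library are available. Lean on these libraries where they do the work, as an engineer would, in place of code of your own. Each camera call takes 0.05 s, during which the arm holds its last target. There are 200 camera calls.

TASK

The shoe on the repair jack has had a new heel built: check with the try square that the heel stands square on the sole. Hold the square in the inside corner, along the middle of the shoe, with its stock flat down on the sole and its blade's edge flat against the heel's front face, and press it firmly but without force against both faces at once, no gap at either, for at least half a second. Then stand the square upright on the marble slab again and let go; do not shift the jack or the shoe, and leave the other things where they are.

Things in the scene. Friction and masses are not known exactly. Their poses are not given: they have to be found in the camera images.
- square_center (a point): the try square, 0.16 kg (+-30%), standing upright on the slab: dark wooden stock 110 mm long (x), 24 thick (y), 30 high (z); a steel blade 4.5 mm thick and 30 mm wide rises from the stock's -x end to 85 mm above the underside, its outer edge flush with that end. This point: centre of the stock, 15 mm above the underside. Grip the stock across y, clear of the blade: -15 to +55 mm along x from here
- square: the same try square; origin on the underside of the stock, under its centre; axes as square_center. Balance point about 14 mm from the stock's centre towards the blade
- square_corner (a point): the outer right-angled corner of the square: bottom of the stock's -x end, middle of the thickness (55 mm in -x and 15 mm below square_center)
- square_end (a point): the other end of the stock's underside (55 mm in +x and 15 mm below square_center)
- square_edge (a point): a point on the blade's outer edge 45 mm above the stock's underside (55 mm in -x and 30 mm above square_center)
- corner (a point): inside corner of the shoe, on its centre line, where the heel's front face meets the sole. The shoe is clamped sole up and sloping, heel low and nearest the robot, toe high and away. x: along the sole to the toe; y: across; z: square out of the sole, leaning back by the slope. Heel's front: plane x = 0, 66 mm wide, 48 mm high. Sole: plane z = 0, flat to 122 mm from the heel, at least 56 mm wide
- sole: the shoe's leather sole, 7 mm thick, 280 mm long; rigid. Its origin lies on the jack's hinge, 35 mm towards the toe from the corner and 125 mm below the sole; axes as corner
- heel: the shoe's stacked heel, 74 mm long, 66 mm wide, 48 mm high, fast to the sole; origin and axes as sole
- shoe_tilt (a joint): slope of the sole along its length, rad (0: level), as clamped on the jack with a stiff, locked hinge; reads 0.42 to 0.66 and should not be changed
- slab: white marble skiving slab, 300 (x) x 200 (y) x 25 mm high, fixed on the bench; origin under its centre, top 25 mm above it
- polish_tin: round flat black shoe-polish tin, 64 mm across and 24 mm high, loose on the slab; origin under its centre
- wax_block: yellowish block of wax, 52 x 36 x 22 mm, loose on the slab; origin under its centre
- glue_bottle: white glue bottle, 42 mm across and 115 mm high with a yellow cap, standing between the jack and the slab; origin under its centre
- mug: white mug, 82 mm across and 95 mm high, towards the back of the bench; origin under its centre
- hammer: shoemaker's hammer, about 220 mm long, lying at the right side; origin under the middle of its length
- shoe_brush: wooden shoe brush, 170 mm long and 41 mm high, lying at the left side; origin under its centre
- pincers: lasting pincers, about 165 mm long, lying at the right side; origin near their rivet
Things that resemble listed ones, but are neither listed nor needed, are in the scene too. Of the things that look like the square, the smallest one is meant.

How it is judged (in metres and radians):
On the way:
1. held square flush in the corner near the centre line (22 mm, 0.06 rad): stock on sole and blade on heel, no gap over 2 mm, each bearing over 2.5 N at once, for 0.5 s (z of square_corner in the frame of corner between -0.002 and 0.002 m and z of square_end in the frame of corner between -0.002 and 0.002 m and x of square_corner in the frame of corner between -0.002 and 0.002 m and x of square_edge in the frame of corner between -0.002 and 0.002 m and y of square_corner in the frame of corner between -0.022 and 0.022 m and angle between the y axis of square_center and the y axis of corner, either way round below 0.06 rad and contact force between square and sole above 2.5 N and contact force between square and heel above 2.5 N and contact force between the fingers and square above 1 N), for 0.5 s.
At the end, for the whole second after the job is handed in: the square stands upright (within 0.06 rad) on its stock on the marble slab, its centre at least 10 mm inside the slab's edges, released and at rest (z of square_center in the frame of slab between 0.036 and 0.044 m and x of square_center in the frame of slab between -0.14 and 0.14 m and y of square_center in the frame of slab between -0.09 and 0.09 m and angle between square_center's own z axis and vertical below 0.06 rad and linear speed of square below 0.01 m/s); the robot touches nothing.
It fails at once if the square is forced against the sole or the heel (over 60 N) (contact force between square and sole above 60 N or contact force between square and heel above 60 N).
It fails at once if the shoe on the jack is shifted (its corner by more than 8 mm) (distance of corner from where it was at the start of the episode above 0.008 m).
It fails at once if another thing is pushed more than 30 mm from its place (distance of any of polish_tin, wax_block, glue_bottle, mug, hammer, shoe_brush, pincers from where it was at the start of the episode above 0.03 m).
It also fails if it takes over 69 s, if anything falls off the work surface, if the arm or the gripper's body presses on something with over 40 N, if the wrist force passes 120 N, or if a joint passes its speed limit or range.

## Working session

There is one attempt and no reset: what is moved stays moved. The work goes in short steps, Python scripts to look and compute and a shell command to move; the robot and the scene stay as the last step left them, time stands still between calls to the robot, and variables do not carry over. Pictures are saved under pics/ and viewed, about 8 in all and at most 12, crops included, and the job is handed in when it is done.

```bash
mkdir -p pics; cat > h.py <<'E'
import numpy as np, cv2
from scipy.spatial.transform import Rotation as Ro
from workcell import telemetry, viewer, env
def grab(n,save=None):
    f=viewer.grab_frame(n)
    if save: cv2.imwrite('pics/'+save,f['color'][:,:,::-1])
    return f
def dist(f): return np.array([f['k1'],0,0,0,0],float)
def ray(f,px):
    u=cv2.undistortPoints(np.array(px,float).reshape(-1,1,2),np.array(f['K'],float),dist(f)).reshape(-1,2)
    R=cv2.Rodrigues(np.array(f['rvec'],float))[0]; t=np.array(f['tvec'],float).reshape(3)
    d=np.c_[u,np.ones(len(u))]@R
    return -R.T@t, d/np.linalg.norm(d,axis=1)[:,None]
def onz(f,px,z):
    c,d=ray(f,px); return c+d*((z-c[2])/d[:,2])[:,None]
def tri(f1,p1,f2,p2):
    c1,d1=ray(f1,p1);c2,d2=ray(f2,p2);o=[]
    for a,b in zip(d1,d2):
        s=np.linalg.lstsq(np.c_[a,-b],c2-c1,rcond=None)[0]
        A=c1+s[0]*a;B=c2+s[1]*b;o.append(np.r_[(A+B)/2,np.linalg.norm(A-B)])
    return np.array(o)
def proj(f,P): return cv2.projectPoints(np.array(P,float).reshape(-1,1,3),np.array(f['rvec'],float),np.array(f['tvec'],float),np.array(f['K'],float),dist(f))[0].reshape(-1,2)
E
python3 - <<'E'
from h import *
np.set_printoptions(suppress=True,precision=2)
for n in('side','top'):
    f=grab(n,n+'0.png'); print(n,ray(f,[[280,210]]),f['K'],f['k1'])
print(telemetry.state())
E
```

```text
side (array([-135.18,  864.92, 1439.19]), array([[ 0.36, -0.51, -0.78]])) [[500.4    0.   276.39]
 [  0.   500.4  203.79]
 [  0.     0.     1.  ]] -0.10055213912354248
top (array([ 331.65,   -7.88, 1660.63]), array([[ 0.09,  0.01, -1.  ]])) [[445.8    0.   283.81]
 [  0.   445.8  209.09]
 [  0.     0.     1.  ]] 0.03323716537060898
{'time_s': 0.1, 'qpos': array([-68.93,  18.35,  89.7 ,   0.  ,  72.04,  -1.15]), 'qvel': array([-0.02, -0.09, -0.15,  0.04,  0.11,  0.01]), 'effort': array([ -0.  , -41.33, -23.25,   0.07,   0.04,  -0.  ]), 'ee_pos': array([ 217.3 , -531.93,  232.23]), 'ee_rot': array([-179.91,   -0.  ,   22.22]), 'force': array([-0.83,  0.12,  0.47]), 'torque': array([-0.  ,  0.02,  0.01]), 'gripper_width': 91.36580987309374}
```

View pics/side0.png

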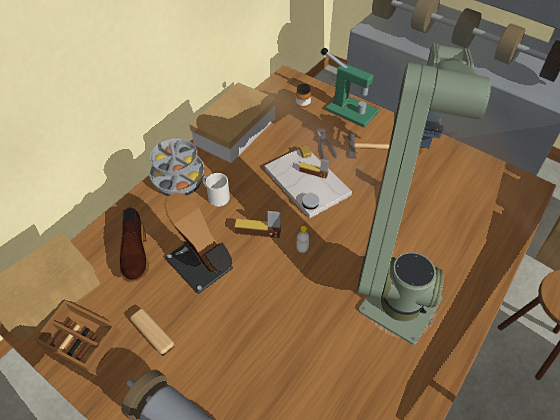

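View pics/top0.png

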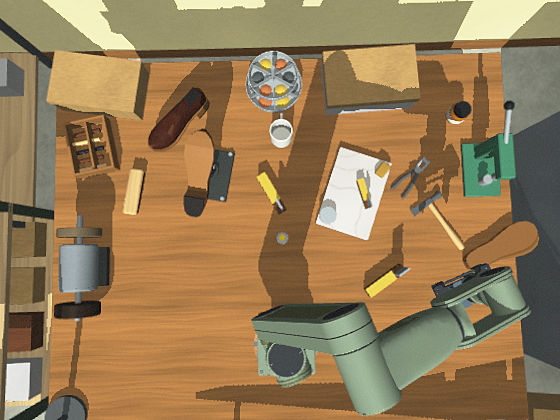

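Candidates for the square, in the top view: (271,190) between shoe and slab (larger), (365,188) on the slab, (385,280) near the base (larger). I choose the one on the slab and check it in a crop with the shoe.

```bash
python3 - <<'E'
import cv2,numpy as np
t=cv2.imread('pics/top0.png');s=cv2.imread('pics/side0.png')
c=lambda i,x,y,w,h:cv2.resize(i[y:y+h,x:x+w],(400,300),interpolation=cv2.INTER_CUBIC)
cv2.imwrite('pics/c1.png',np.vstack([np.hstack([c(t,310,140,100,75),c(t,155,120,133,100)]),np.hstack([c(s,260,140,100,75),c(s,145,190,133,100)])]))
E
```

```text
(no output)
```

View pics/c1.png

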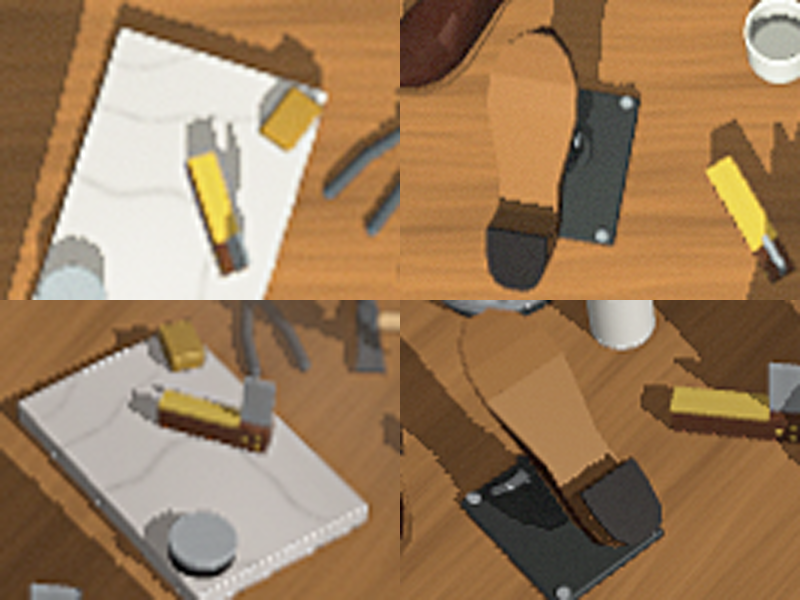

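The smallest square is the one on the slab: its blade end is nearest the robot, around top px (366,205), and its +x end is around (361,178). Next I'll enlarge the shoe and measure the square by mask.

```bash
python3 - <<'E'
from h import *
np.set_printoptions(suppress=True,precision=1)
t=cv2.imread('pics/top0.png');s=cv2.imread('pics/side0.png')
def c(i,x,y,k,w,h):
    o=cv2.resize(i[y:y+h//k+1,x:x+w//k+1],None,fx=k,fy=k,interpolation=cv2.INTER_CUBIC)[:h,:w]
    for a in range(0,w//k,10): cv2.line(o,(a*k,0),(a*k,6),(0,0,255),1); cv2.putText(o,str(x+a),(a*k+2,16),0,.35,(255,255,255),1)
    for a in range(0,h//k,10): cv2.line(o,(0,a*k),(6,a*k),(0,0,255),1); cv2.putText(o,str(y+a),(8,a*k+4),0,.35,(255,255,255),1)
    return o
cv2.imwrite('pics/c2.png',np.hstack([c(t,175,122,6,360,600),c(s,170,200,6,440,600)]))
ft=grab('top');fs=grab('side')
for f,n,(x0,y0,x1,y1),lo in((ft,'top',(345,165,385,215),18),(fs,'side',(295,155,335,180),20)):
    hsv=cv2.cvtColor(f['color'],cv2.COLOR_RGB2HSV); m=cv2.inRange(hsv,(20,130,90),(35,255,255))
    mm=np.zeros_like(m);mm[y0:y1,x0:x1]=m[y0:y1,x0:x1]
    k=max(cv2.findContours(mm,0,1)[0],key=cv2.contourArea); r=cv2.minAreaRect(k); b=cv2.boxPoints(r)
    print(n,b.tolist(),cv2.contourArea(k)); print(onz(f,b,55),onz(f,[r[0]],55),[np.linalg.norm(np.diff(onz(f,b[[i,i+1]],55),axis=0)) for i in(0,1)])
# slab top corners
hsv=cv2.cvtColor(ft['color'],cv2.COLOR_RGB2HSV); m=cv2.inRange(hsv,(0,0,130),(180,60,255)); mm=np.zeros_like(m);mm[135:245,305:400]=m[135:245,305:400]
k=max(cv2.findContours(mm,0,1)[0],key=cv2.contourArea);b=cv2.boxPoints(cv2.minAreaRect(k));print('slab',b,onz(ft,b,25))
E
```

```text
top [[356.29998779296875, 179.89996337890625], [362.5999755859375, 177.79995727539062], [369.5, 198.49996948242188], [363.20001220703125, 200.5999755859375]] 118.5
[[ 585.4 -270.9   55. ]
 [ 592.4 -294.    55. ]
 [ 516.  -315.6   55. ]
 [ 509.  -292.5   55. ]] [[ 550.6 -293.3   55. ]] [np.float64(24.20916110071081), np.float64(79.39567947852588)]
side [[299.5848693847656, 166.4528045654297], [300.8301696777344, 162.0943145751953], [319.7169494628906, 167.4905548095703], [318.4716491699219, 171.8490447998047]] 67.0
[[ 580.6 -272.    55. ]
 [ 589.9 -294.2   55. ]
 [ 515.  -312.9   55. ]
 [ 506.3 -290.8   55. ]] [[ 547.8 -292.5   55. ]] [np.float64(24.114707460707276), np.float64(77.22351029588884)]
slab [[314.9 223.4]
 [339.5 146.2]
 [392.  162.8]
 [367.4 240.1]] [[ 433.2 -117.3   25. ]
 [ 719.  -218.6   25. ]
 [ 650.1 -410.3   25. ]
 [ 366.8 -306.6   25. ]]
```

View pics/c2.png

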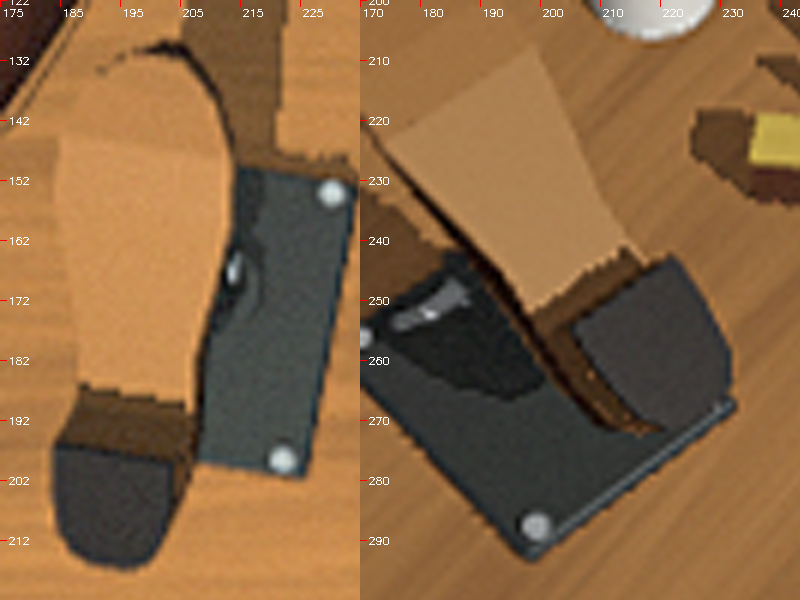

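```bash
cat > shoe.py <<'E'
from h import *
np.set_printoptions(suppress=True,precision=2)
ft=grab('top');fs=grab('side')
o=-.42
T=np.array([[184.2,195.5],[203.8,198.8],[185,144.8],[213.5,148.8]])+o
S=np.array([[205.3,254.2],[222,243],[174.2,223.3],[198.3,207.8]])+o
P=tri(ft,T,fs,S);print(P)
A,B,C,D=P[:,:3]
print('heel w',np.linalg.norm(A-B),'bend w',np.linalg.norm(C-D))
# unknown: yaw, tilt, corner pos; fit to all pixels (points: heel corners (0,+-33,48), bend line points on lines x=122,z=0)
from scipy.optimize import least_squares
def frame(q): return Ro.from_euler('ZY',[q[3],-q[4]]).as_matrix()
def pts(q): 
    R=frame(q); return np.array([[0,33,48],[0,-33,48],[122,q[5],0],[122,q[6],0]])@R.T+q[:3]
def res(q): return np.r_[(proj(ft,pts(q))-T).ravel(),(proj(fs,pts(q))-S).ravel()]
r=least_squares(res,[560,230,150,0,.54,50,-50]);q=r.x
print(q,np.degrees(q[3:5]),'res',res(q))
np.save('q.npy',q)
R=frame(q)
hh=q[:3]+R@[35,0,-125];print('hinge',hh)
c=np.array([[0,33,0],[0,-33,0],[0,0,0],[122,0,0]])@R.T+q[:3]; print(proj(ft,c),proj(fs,c))
E
python3 shoe.py
```

```text
[[524.22 319.32 214.83   3.94]
 [512.49 256.64 210.11   3.21]
 [676.35 303.79 236.89  28.05]
 [661.03 212.26 232.33  29.53]]
heel w 63.945326130151194 bend w 92.91808125344423
[557.39 279.06 170.37  -0.2    0.63  48.26 -43.5 ] [-11.36  36.35] res [ 1.42 -2.85  1.61 -2.76  1.07  7.34  0.52  8.1  -2.91 -1.5  -2.24 -2.51
 -2.41  0.32 -2.25 -0.03]
hinge [657.66 258.92  90.43]
[[189.38 185.52]
 [208.64 188.81]
 [199.01 187.16]
 [200.35 154.22]] [[197.79 253.73]
 [214.74 241.84]
 [206.34 247.74]
 [184.27 214.77]]
```

```bash
python3 - <<'E'
import cv2,numpy as np
s=cv2.imread('pics/side0.png')
x,y,k=155,188,8
o=cv2.resize(s[y:y+75,x:x+85],None,fx=k,fy=k,interpolation=cv2.INTER_CUBIC)
o=np.clip((o.astype(float)-20)*1.5,0,255).astype(np.uint8)
for a in range(0,85,5): cv2.line(o,(a*k,0),(a*k,6),(0,0,255),1); cv2.putText(o,str(x+a),(a*k+2,16),0,.35,(255,0,0),1)
for a in range(0,75,5): cv2.line(o,(0,a*k),(6,a*k),(0,0,255),1); cv2.putText(o,str(y+a),(8,a*k+4),0,.35,(255,0,0),1)
cv2.imwrite('pics/c3.png',o)
E
```

```text
(no output)
```

View pics/c3.png

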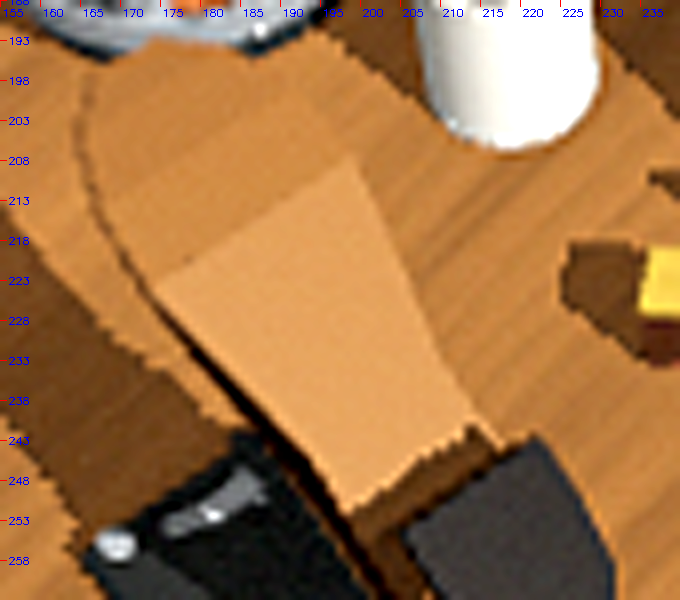

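The side view has two bend lines. The first, (174,224)-(199,208), is the 122 mm line. The top view's line at row ~147 seems to be the second, so I won't use it. Next I'll stretch the dark band to find the heel/sole corner itself.

```bash
python3 - <<'E'
from h import *
I={}
for n in('top','side'):
    I[n]=np.mean([grab(n)['color'].astype(float) for _ in range(4)],0)[:,:,::-1]; np.save(n+'avg.npy',I[n])
def c(i,x,y,w,h,k,lo,g):
    o=cv2.resize(i[y:y+h,x:x+w],None,fx=k,fy=k,interpolation=cv2.INTER_CUBIC); o=np.clip((o-lo)*g,0,255).astype(np.uint8)
    for a in range(0,w,5): cv2.line(o,(a*k,0),(a*k,6),(0,0,255),1); cv2.putText(o,str(x+a),(a*k+2,16),0,.35,(255,200,0),1)
    for a in range(0,h,5): cv2.line(o,(0,a*k),(6,a*k),(0,0,255),1); cv2.putText(o,str(y+a),(8,a*k+4),0,.35,(255,200,0),1)
    return o
a=c(I['top'],178,178,33,24,12,10,2.8);b=c(I['side'],194,236,33,24,12,10,2.8)
a2=c(I['top'],178,140,36,24,11,140,2.5)
a3=c(I['top'],178,140,33,24,12,110,2.2)
b3=c(I['side'],168,200,33,24,12,110,2.2)
cv2.imwrite('pics/c4.png',np.vstack([np.hstack([a,b]),np.hstack([a3,b3])]))
E
```

```text
(no output)
```

View pics/c4.png

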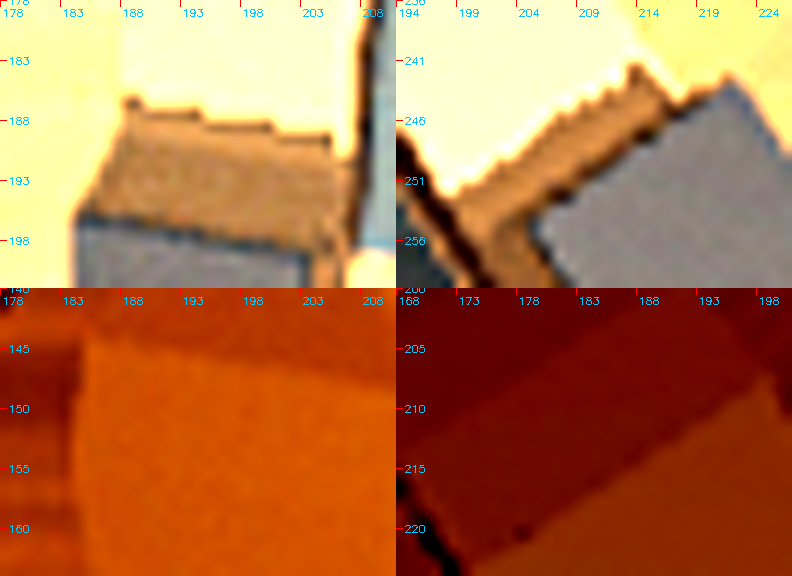

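```bash
cat > shoe2.py <<'E'
from h import *
from scipy.optimize import least_squares
np.set_printoptions(suppress=True,precision=2)
ft=grab('top');fs=grab('side')
T=np.array([[184.2,195.6],[203.2,198.6],[187,189],[206.3,191.1]])
S=np.array([[205.1,253.5],[221.6,242.3]])
SC=np.array([[202,254.6],[218.1,243.9]]) # corner line (line only)
SB=np.array([[173.9,223.4],[198.5,207.3]])
TB=np.array([[184.6,144.4],[213.1,148.3]])
def frame(q): return Ro.from_euler('ZY',[q[3],-q[4]]).as_matrix()
def w(q,p): return np.array(p,float)@frame(q).T+q[:3]
H=[[0,33,48],[0,-33,48],[0,33,0],[0,-33,0]]
def ld(p,l):
    d=l[1]-l[0];d/=np.linalg.norm(d);e=p-l[0];return e[:,0]*d[1]-e[:,1]*d[0]
def res(q,use):
    r=[(proj(ft,w(q,H))-T).ravel(),(proj(fs,w(q,H[:2]))-S).ravel()]
    if 'c' in use: r.append(ld(proj(fs,w(q,H[2:])),SC))
    if 'b' in use: r.append(ld(proj(fs,w(q,[[122,40,0],[122,-40,0]])),SB))
    if 't' in use: r.append(ld(proj(ft,w(q,[[122,40,0],[122,-40,0]])),TB))
    return np.concatenate(r)
for use in('','c','b','cb','cbt'):
    r=least_squares(res,[560,270,170,-.2,.54],args=(use,));q=r.x
    print(use,q,'cost',r.cost);print('  r',r.fun)
    # sole x of the two bend lines
    for f,L in((fs,SB),(ft,TB)):
        c,d=ray(f,L.mean(0)[None]);R=frame(q);n=R[:,2];X=c+d[0]*(n@(q[:3]-c)/(n@d[0]));print('   line x',(R.T@(X-q[:3])))
    if use=='cb': np.save('q.npy',q)
E
python3 shoe2.py
```

```text
[546.59 283.76 178.4   -0.16   0.68] cost 1.9071387605120558
  r [-0.69  0.66  0.35  0.27  0.42 -0.22  0.63  0.21 -0.73  0.76 -0.31 -0.91]
   line x [121.76  -4.77   0.  ]
   line x [162.74  -7.    -0.  ]
c [545.1  283.94 174.69  -0.17   0.62] cost 2.968124320549998
  r [-0.58  0.38  0.4   0.21  0.63  0.26  0.75  0.91 -0.97  0.96 -0.41 -0.55
 -0.08  1.02]
   line x [125.05  -6.59  -0.  ]
   line x [160.7   -2.61   0.  ]
b [546.49 283.56 178.43  -0.17   0.68] cost 2.0471558346334797
  r [-0.71  0.56  0.3   0.38  0.5  -0.3   0.67  0.34 -0.82  0.71 -0.26 -0.83
 -0.3   0.34]
   line x [121.83  -3.59  -0.  ]
   line x [162.79  -5.46  -0.  ]
cb [545.44 283.67 176.56  -0.18   0.64] cost 3.654148504278269
  r [-0.68  0.39  0.29  0.38  0.6   0.    0.72  0.81 -0.98  0.77 -0.3  -0.65
  0.43  1.37 -0.81 -0.35]
   line x [123.68  -4.3    0.  ]
   line x [161.49  -2.53   0.  ]
cbt [551.91 282.62 168.05  -0.17   0.51] cost 87.76793020852325
  r [ 0.31 -2.9   1.22 -3.1   1.44 -1.46  1.47 -0.84 -3.21 -0.67 -2.73 -2.09
  0.67  1.77 -1.17 -0.52 -7.74 -7.82]
   line x [124.27 -13.88  -0.  ]
   line x [148.41   3.85  -0.  ]
```

Fit: the side line is the 122 mm bend and the corner is at about (546,284,177), with yaw about -10° and slope about 0.64. The square's centre is about (534.5,-297) with yaw about 15°. The tool can't tilt, so the square will have to pivot in the grip about the jaw axis. I'll grip it at +30 mm, high on the stock.

```bash
cat > d.py <<'E'
import sys
from h import *
s=telemetry.state(); t=np.array([float(a) for a in sys.argv[1:4]]);yaw=float(sys.argv[4])
R=Ro.from_euler('xyz',s['ee_rot'],degrees=True).as_matrix()
# shift in tool axes AFTER turning first to the wanted yaw, and as now
R2=Ro.from_euler('xyz',[180,0,yaw],degrees=True).as_matrix()
d=t-s['ee_pos']; print('t',round(s['time_s'],2),'turn',round(s['ee_rot'][2]-yaw,2),'cm now',(R.T@d/10).round(2),'cm after turn',(R2.T@d/10).round(2),'pos',s['ee_pos'].round(1),s['ee_rot'].round(1),'F',s['force'].round(1),'w',round(s['gripper_width'],1))
E
python3 -m jog '[[[0,0,0],7.2,0.55]]'; python3 d.py 563.5 -289 130 15
```

```text
time_s: 0.92
ee_pos: [217.4, -532.3, 233.0]
ee_rot: [180.0, -0.0, 14.8]
force: [-0.4, 0.1, -0.7]
gripper_width: 83.8
t 0.93 turn -0.18 cm now [ 39.68 -14.67  10.3 ] cm after turn [ 39.72 -14.55  10.3 ] pos [ 217.4 -532.3  233. ] [180.   -0.   14.8] F [-0.4  0.1 -0.7] w 83.8
```

```bash
python3 -m jog '[[[5.6,-2.1,0],0,0.55],[[5.6,-2.1,0],0,0.55],[[5.6,-2.1,1],0,0.55],[[5.6,-2.1,2],0,0.55],[[5.6,-2.1,2],0,0.55],[[5.6,-2.1,2],0,0.55],[[4,-1.5,1],0,0.55]]'; python3 d.py 563.5 -289 110 15
```

```text
time_s: 1.8
ee_pos: [549.2, -302.1, 154.3]
ee_rot: [179.6, -0.1, 14.3]
force: [-0.0, -0.5, 0.1]
gripper_width: 49.8
t 1.8 turn -0.67 cm now [ 1.7  -0.95  4.43] cm after turn [ 1.72 -0.9   4.43] pos [ 549.2 -302.1  154.3] [ 1.796e+02 -1.000e-01  1.430e+01] F [-0.  -0.5  0.1] w 49.8
```

```bash
python3 -m jog '[[[0,0,0],0,0.55]]'; python3 d.py 563.5 -289 110 15
```

```text
time_s: 1.92
ee_pos: [551.1, -299.9, 153.0]
ee_rot: [179.6, -0.1, 14.6]
force: [-0.6, -0.7, 0.3]
gripper_width: 50.4
t 1.93 turn -0.44 cm now [ 1.47 -0.77  4.3 ] cm after turn [ 1.48 -0.73  4.3 ] pos [ 551.1 -299.9  153. ] [ 1.796e+02 -1.000e-01  1.460e+01] F [-0.6 -0.7  0.3] w 50.4
```

```bash
python3 -m jog '[[[1.5,-0.75,2],-0.4,0.55],[[0,0,2],0,0.55],[[0,0,0],0,0.55]]'; python3 d.py 563.5 -289 57 15; python3 -c "
from h import *
a=grab('side')['color'];b=grab('top')['color']
c=lambda i,x,y:cv2.resize(i[y:y+50,x:x+67],(400,300),interpolation=cv2.INTER_CUBIC)
cv2.imwrite('pics/g1.png',np.hstack([c(a,275,140),c(b,335,165)])[:,:,::-1])"
```

```text
time_s: 2.3
ee_pos: [563.6, -289.0, 110.4]
ee_rot: [179.7, -0.1, 14.9]
force: [-0.4, 0.0, 0.4]
gripper_width: 49.8
t 2.3 turn -0.11 cm now [-0.02 -0.03  5.34] cm after turn [-0.01  0.    5.34] pos [ 563.6 -289.   110.4] [ 1.797e+02 -1.000e-01  1.490e+01] F [-0.4  0.   0.4] w 49.8
```

View pics/g1.png

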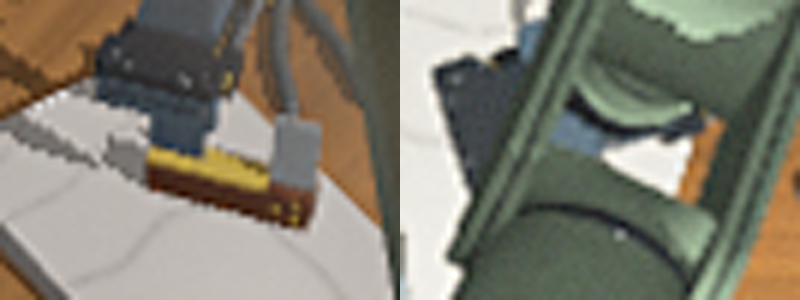

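Side view (left half): the fingers are over the stock's +x half and clear of the blade; the arm hides the square in the top view. I'll descend and grip.

```bash
python3 -m jog '[[[0,0,2.5],0,0.55],[[0,0,2.2],0,0.55],[[0,0,0.6],0,0.55],[[0,0,0],0,0.55]]' ; python3 d.py 563.5 -289 57 15
```

```text
time_s: 2.9
ee_pos: [567.0, -292.8, 62.8]
ee_rot: [179.2, -0.6, 14.7]
force: [-0.4, 0.3, 0.2]
gripper_width: 50.1
t 2.9 turn -0.28 cm now [-0.24 -0.47  0.57] cm after turn [-0.24 -0.46  0.58] pos [ 567.  -292.8   62.8] [179.2  -0.6  14.7] F [-0.4  0.3  0.2] w 50.1
```

```bash
python3 -m jog '[[[0,0,0],0,0.2],[[0,0,0],0,0],[[0,0,0],0,0],[[0,0,0],0,0]]' 10 ; python3 d.py 563.5 -289 57 15
```

```text
time_s: 3.4
ee_pos: [568.2, -293.5, 65.5]
ee_rot: [179.0, -0.8, 14.7]
force: [-0.4, -0.4, -1.5]
gripper_width: 23.8
t 3.4 turn -0.29 cm now [-0.35 -0.57  0.83] cm after turn [-0.34 -0.56  0.85] pos [ 568.2 -293.5   65.5] [179.   -0.8  14.7] F [-0.4 -0.4 -1.5] w 23.8
```

```bash
python3 -m jog '[[[0,0,0],0,0.42],[[0,0,0.6],0,0.42],[[0,0,0.5],0,0.42]]' ; python3 d.py 563.5 -289 57 15
```

```text
time_s: 3.78
ee_pos: [568.7, -293.8, 54.3]
ee_rot: [179.0, -0.9, 14.7]
force: [0.1, 0.2, 0.6]
gripper_width: 38.2
t 3.77 turn -0.29 cm now [-0.38 -0.59 -0.28] cm after turn [-0.38 -0.6  -0.27] pos [ 568.7 -293.8   54.3] [179.   -0.9  14.7] F [0.1 0.2 0.6] w 38.2
```

```bash
python3 -m jog '[[[0,0,0.3],0,0.42]]'; python3 -m jog '[[[0,0,0.1],0,0],[[0,0,0],0,0],[[0,0,0],0,0]]' 12 ; python3 d.py 563.5 -289 57 15
```

```text
time_s: 3.9
ee_pos: [568.5, -293.7, 50.7]
ee_rot: [179.0, -0.8, 14.7]
force: [-0.7, -0.3, 0.1]
gripper_width: 38.3
time_s: 4.28
ee_pos: [568.3, -293.6, 49.1]
ee_rot: [179.0, -0.8, 14.7]
force: [-0.1, -0.4, -0.4]
gripper_width: 24.1
t 4.28 turn -0.3 cm now [-0.34 -0.55 -0.8 ] cm after turn [-0.35 -0.57 -0.79] pos [ 568.3 -293.6   49.1] [179.   -0.8  14.7] F [-0.1 -0.4 -0.4] w 24.1
```

```bash
python3 -m jog '[[[0,0,0],0,0.42],[[0,0,-0.7],0,0.42],[[0,0,0],0,0.42]]' ; python3 d.py 563.5 -289 57 15
```

```text
time_s: 4.65
ee_pos: [568.6, -293.7, 57.1]
ee_rot: [179.0, -0.8, 14.7]
force: [0.5, 0.4, 0.3]
gripper_width: 38.0
t 4.65 turn -0.29 cm now [-0.38 -0.59 -0.  ] cm after turn [-0.37 -0.59  0.01] pos [ 568.6 -293.7   57.1] [179.   -0.8  14.7] F [0.5 0.4 0.3] w 38.0
```

```bash
python3 -m jog '[[[0,0,0],0,0],[[0,0,0],0,0],[[0,0,-0.5],0,0],[[0,0,-2],0,0],[[0,0,-3],0,0],[[0,0,-3],0,0],[[0,0,0],0,0]]' 8; python3 d.py 563.5 -289 57 15; python3 -c "
from h import *
a=grab('side')['color']
cv2.imwrite('pics/g2.png',cv2.resize(a[105:185,265:345],(600,600),interpolation=cv2.INTER_CUBIC)[:,:,::-1])"
```

```text
time_s: 5.52
ee_pos: [565.8, -291.8, 142.7]
ee_rot: [179.2, -0.7, 14.7]
force: [-0.4, -0.1, -2.5]
gripper_width: 23.9
t 5.53 turn -0.31 cm now [-0.25 -0.45  8.56] cm after turn [-0.15 -0.33  8.57] pos [ 565.8 -291.8  142.7] [179.2  -0.7  14.7] F [-0.4 -0.1 -2.5] w 23.9
```

View pics/g2.png

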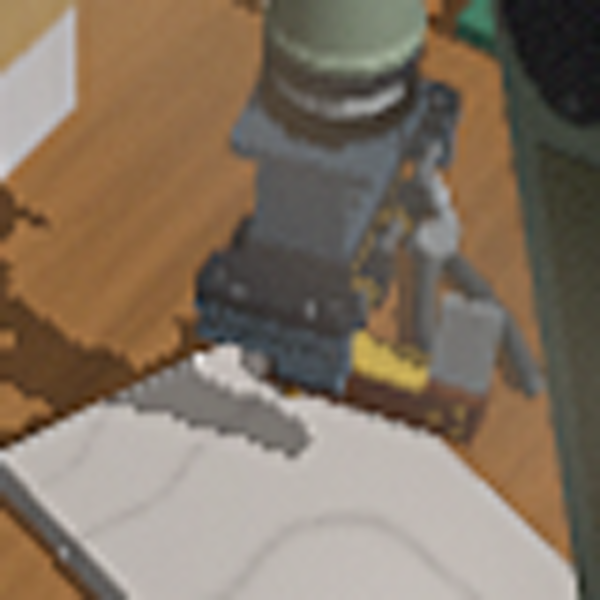

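It's held level with no visible droop. Next I'll lower it so the slab stops the droop near the right angle, then loosen the grip so the blade end sinks.

```bash
cat > ang.py <<'E'
from h import *
# line through the stock's lower long edge from dark red-brown mask, in side view
def meas(f,box):
    x0,y0,x1,y1=box; hsv=cv2.cvtColor(f['color'],cv2.COLOR_RGB2HSV)
    m=cv2.inRange(hsv,(0,110,35),(14,255,125)); mm=np.zeros_like(m); mm[y0:y1,x0:x1]=m[y0:y1,x0:x1]
    k=max(cv2.findContours(mm,0,1)[0],key=cv2.contourArea); k=k.reshape(-1,2)
    return k,cv2.minAreaRect(k)
if __name__=='__main__':
    f=grab('side'); k,r=meas(f,(285,120,345,190)); print(len(k),r,cv2.boxPoints(r).round(1).tolist()); print('bbox',k.min(0),k.max(0))
    cv2.imwrite('pics/last.png',f['color'][:,:,::-1])
E
python3 ang.py; python3 -m jog '[[[0,0,1.5],0,0],[[0,0,1.5],0,0],[[0,0,0.4],0,0],[[0,0,0],0,0]]' 8; python3 d.py 563.5 -289 106 15;python3 ang.py; python3 -m jog '[[[0,0,0],0,0],[[0,0,0],0,0]]' 5;python3 ang.py
```

```text
34 ((318.1697082519531, 159.52488708496094), (15.875076293945312, 3.8342344760894775), 19.653823852539062) [[310.0, 158.6999969482422], [311.29998779296875, 155.0], [326.29998779296875, 160.39999389648438], [325.0, 164.0]]
bbox [311 156] [325 164]
time_s: 6.12
ee_pos: [561.5, -289.7, 97.4]
ee_rot: [179.8, 0.1, 14.7]
force: [0.3, 0.2, -1.7]
gripper_width: 23.9
t 6.12 turn -0.32 cm now [ 0.21 -0.01 -0.86] cm after turn [ 0.21 -0.01 -0.86] pos [ 561.5 -289.7   97.4] [1.798e+02 1.000e-01 1.470e+01] F [ 0.3  0.2 -1.7] w 23.9
48 ((319.0500183105469, 167.34999084472656), (19.28989028930664, 5.692098617553711), 18.434947967529297) [[309.0, 167.0], [310.79998779296875, 161.60000610351562], [329.1000061035156, 167.6999969482422], [327.29998779296875, 173.10000610351562]]
bbox [309 165] [329 172]
time_s: 6.42
ee_pos: [562.0, -290.0, 98.5]
ee_rot: [179.8, -0.0, 14.7]
force: [-0.7, 0.3, -2.6]
gripper_width: 23.8
44 ((315.576904296875, 169.88461303710938), (20.246557235717773, 5.824352264404297), 33.690067291259766) [[305.5, 166.6999969482422], [308.79998779296875, 161.8000030517578], [325.6000061035156, 173.10000610351562], [322.3999938964844, 177.89999389648438]]
bbox [306 166] [325 177]
```

```bash
cat >> h.py <<'E'
def imgang(f,P,yaw):
    for th in range(0,61,5):
        d=np.array([np.cos(np.radians(th))*np.cos(yaw),np.cos(np.radians(th))*np.sin(yaw),np.sin(np.radians(th))])
        a,b=proj(f,[P,np.array(P)-d*80]); print(th,round(float(np.degrees(np.arctan2(b[1]-a[1],b[0]-a[0]))),1),end=' | ')
    print()
E
python3 -c "
from h import *
f=grab('side');imgang(f,[562,-290,88],np.radians(14.7))"; python3 -m jog '[[[0,0,0],0,0],[[0,0,0],0,0],[[0,0,0],0,0]]' 5;python3 ang.py;python3 d.py 563.5 -289 106 15
```

```text
0 15.4 | 5 18.9 | 10 22.3 | 15 25.7 | 20 29.1 | 25 32.5 | 30 36.0 | 35 39.6 | 40 43.3 | 45 47.1 | 50 51.1 | 55 55.3 | 60 59.7 | 
time_s: 6.9
ee_pos: [562.3, -290.1, 99.1]
ee_rot: [179.7, -0.1, 14.7]
force: [0.2, -0.3, -1.4]
gripper_width: 23.8
49 ((314.23077392578125, 169.15383911132812), (21.63330841064453, 6.1017022132873535), 33.6900634765625) [[303.5, 165.6999969482422], [306.8999938964844, 160.60000610351562], [324.8999938964844, 172.60000610351562], [321.5, 177.6999969482422]]
bbox [304 165] [324 177]
t 6.95 turn -0.31 cm now [ 0.14 -0.07 -0.69] cm after turn [ 0.14 -0.07 -0.69] pos [ 562.3 -290.1   99.1] [ 1.797e+02 -1.000e-01  1.470e+01] F [-0.5  0.2 -0.7] w 23.8
```

```bash
python3 -m jog '[[[0,0,-0.4],0,0],[[0,0,-0.3],0,0],[[0,0,0],0,0],[[0,0,0],0,0]]' 5;python3 ang.py;python3 d.py 563.5 -289 106 15
```

```text
time_s: 7.45
ee_pos: [562.4, -290.1, 106.9]
ee_rot: [179.7, -0.1, 14.7]
force: [0.5, 0.4, -2.0]
gripper_width: 23.9
46 ((314.0689392089844, 168.32757568359375), (20.963762283325195, 6.400701522827148), 40.23635482788086) [[304.0, 164.0], [308.1000061035156, 159.10000610351562], [324.1000061035156, 172.6999969482422], [320.0, 177.5]]
bbox [304 164] [323 176]
t 7.5 turn -0.32 cm now [ 0.14 -0.08  0.08] cm after turn [ 0.14 -0.08  0.08] pos [ 562.4 -290.1  106.8] [ 1.797e+02 -1.000e-01  1.470e+01] F [-0.  -0.2 -1.5] w 23.7
```

```bash
python3 -m jog '[[[0,0,0],0,0],[[0,0,-2],0,0],[[0,0,-4],0,0],[[0,0,-4.5],0,0],[[0,0,-4.5],0,0],[[0,0,-4.5],0,0],[[0,0,-3],8.2,0],[[0,0,-1],8.2,0],[[0,0,0],8.2,0],[[0,0,0],0,0]]' 25; cat > tgt.py <<'E'
from h import *
q=np.array([545.5,283.7,177,-.172,.64])
R=Ro.from_euler('ZY',[q[3],-q[4]]).as_matrix()
P=q[:3]+R@[87.4,0,21.5]; print('flush TCP',P+[0,0,10.5],'yaw',np.degrees(q[3]))
E
python3 tgt.py; python3 d.py 603 270 340 -9.9
```

```text
time_s: 8.75
ee_pos: [561.6, -288.7, 347.4]
ee_rot: [179.9, -0.1, -10.6]
force: [-0.5, -0.1, -2.9]
gripper_width: 23.5
flush TCP [601.91851222 273.89917554 256.93994037] yaw -9.854874076250159
t 8.75 turn -0.71 cm now [ -6.22 -55.68   0.61] cm after turn [ -5.52 -55.75   0.74] pos [ 561.6 -288.7  347.4] [ 1.799e+02 -1.000e-01 -1.060e+01] F [-0.5 -0.1 -2.9] w 23.5
```

```bash
python3 -m jog '[[[-0.3,-3,0],0,0],[[-0.5,-5.5,0],0,0],[[-0.5,-5.7,0],0,0],[[-0.5,-5.7,0],0,0],[[-0.5,-5.7,0],0,0],[[-0.5,-5.7,0],0,0],[[-0.5,-5.7,0],0,0],[[-0.5,-5.7,0],0,0],[[-0.5,-5,0],0,0],[[-0.2,-3,0],0,0]]';  python3 d.py 612 272 330 -9.9
```

```text
time_s: 10.0
ee_pos: [606.2, 231.1, 339.9]
ee_rot: [179.7, 0.3, -9.4]
force: [0.0, -1.0, -2.2]
gripper_width: 23.7
t 10.0 turn 0.55 cm now [-0.09 -4.13  0.97] cm after turn [-0.13 -4.12  0.99] pos [606.2 231.1 339.9] [179.7   0.3  -9.4] F [ 0.  -1.  -2.2] w 23.7
```

```bash
python3 -m jog '[[[-0.1,-2.5,0.5],0.4,0],[[0,-1.4,0.5],0,0],[[0,0,0],0,0]]';  python3 d.py 612 272 310 -9.9; python3 -c "
from h import *
f=grab('side');imgang(f,[612,272,300],np.radians(-9.5))
a=f['color'];b=grab('top')['color']
c=lambda i,x,y:cv2.resize(i[y:y+80,x:x+54],(400,600),interpolation=cv2.INTER_CUBIC)
cv2.imwrite('pics/g3.png',np.hstack([c(a,182,185),c(b,175,140)])[:,:,::-1])"
```

```text
time_s: 10.38
ee_pos: [611.1, 273.0, 327.1]
ee_rot: [179.6, 0.4, -9.2]
force: [0.0, 0.4, -2.4]
gripper_width: 24.0
t 10.38 turn 0.68 cm now [0.11 0.07 1.71] cm after turn [0.1  0.08 1.71] pos [611.1 273.  327.1] [179.6   0.4  -9.2] F [ 0.   0.4 -2.4] w 24.0
0 42.0 | 5 44.1 | 10 46.1 | 15 47.9 | 20 49.6 | 25 51.3 | 30 52.8 | 35 54.4 | 40 56.0 | 45 57.6 | 50 59.2 | 55 60.9 | 60 62.6 |
```

View pics/g3.png

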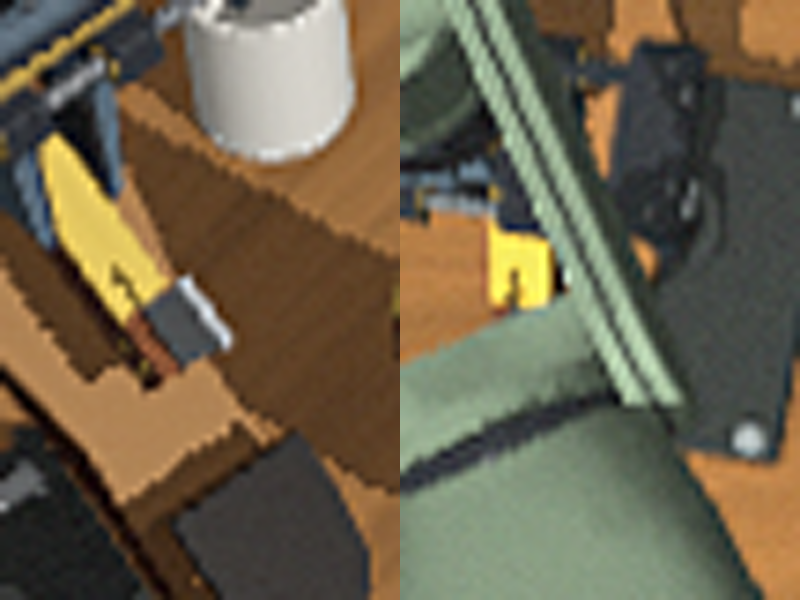

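The square hangs tilted about right above the sole, its corner at about side px (202,236), facing the heel. Descending now.

```bash
python3 -m jog '[[[0,0,2],0.6,0],[[0,0,2],0,0],[[0,0,0.8],0,0],[[0,0,0],0,0]]' 12;  python3 d.py 602 274 257 -9.9
```

```text
time_s: 10.98
ee_pos: [612.1, 266.9, 281.9]
ee_rot: [179.6, 0.1, -10.2]
force: [-0.6, -0.6, -2.5]
gripper_width: 24.0
t 10.97 turn -0.26 cm now [-1.12 -0.54  2.49] cm after turn [-1.12 -0.53  2.49] pos [612.1 266.9 281.9] [ 1.796e+02  1.000e-01 -1.020e+01] F [-0.6 -0.6 -2.5] w 24.0
```

```bash
python3 -m jog '[[[0,-0.5,0.6],0,0],[[0,0,0.3],0,0],[[0,0,0],0,0]]';  python3 d.py 602 274 257 -9.9
```

```text
time_s: 11.35
ee_pos: [613.9, 272.0, 274.3]
ee_rot: [179.7, -0.1, -10.2]
force: [-0.1, -0.1, -3.2]
gripper_width: 24.2
t 11.35 turn -0.28 cm now [-1.21  0.    1.73] cm after turn [-1.21  0.    1.73] pos [613.9 272.  274.3] [ 1.797e+02 -1.000e-01 -1.020e+01] F [-0.1 -0.1 -3.2] w 24.2
```

```bash
for i in 1 ; do python3 -m jog '[[[0,0,0.4],0,0],[[0,0,0],0,0]]';  python3 d.py 602 274 257 -9.9; done; python3 -m jog '[[[0,0,0.3],0,0],[[0,0,0],0,0]]';  python3 d.py 602 274 257 -9.9
```

```text
time_s: 11.6
ee_pos: [614.1, 272.4, 273.0]
ee_rot: [179.9, -0.2, -10.2]
force: [0.4, -0.1, -1.7]
gripper_width: 24.1
t 11.6 turn -0.27 cm now [-1.22  0.05  1.59] cm after turn [-1.21  0.05  1.6 ] pos [614.1 272.4 273. ] [179.9  -0.2 -10.2] F [ 0.4 -0.1 -1.7] w 24.1
time_s: 11.85
ee_pos: [614.1, 272.6, 272.8]
ee_rot: [180.0, -0.4, -10.2]
force: [-0.6, 0.5, -2.3]
gripper_width: 24.0
t 11.85 turn -0.26 cm now [-1.23  0.07  1.58] cm after turn [-1.22  0.07  1.58] pos [614.1 272.6 272.8] [180.   -0.4 -10.2] F [-0.6  0.5 -2.3] w 24.0
```

```bash
python3 -m jog '[[[0,0,0.5],0,0],[[0,0,0.5],0,0]]';  python3 d.py 602 274 257 -9.9
```

```text
time_s: 12.1
ee_pos: [615.1, 272.5, 270.0]
ee_rot: [-179.8, -0.9, -10.2]
force: [-4.3, -1.7, 15.5]
gripper_width: 23.9
t 12.1 turn -0.26 cm now [-1.34  0.09  1.28] cm after turn [-1.32  0.08  1.3 ] pos [615.1 272.5 270. ] [-179.8   -0.9  -10.2] F [-4.3 -1.7 15.5] w 23.9
```

```bash
python3 -m jog '[[[-0.5,0,0.25],0,0],[[-0.5,0,0.3],0,0]]' 8;  python3 d.py 602 274 257 -9.9
```

```text
time_s: 12.35
ee_pos: [605.4, 274.3, 264.1]
ee_rot: [-179.8, -0.9, -10.2]
force: [0.1, -0.0, -1.6]
gripper_width: 23.9
t 12.35 turn -0.28 cm now [-0.34  0.09  0.71] cm after turn [-0.33  0.09  0.71] pos [605.4 274.3 264.1] [-179.8   -0.9  -10.2] F [ 0.1 -0.  -1.6] w 23.9
```

```bash
python3 -m jog '[[[-0.3,0,0.4],0,0],[[-0.2,0,0.4],0,0]]';  python3 d.py 602 274 257 -9.9
```

```text
time_s: 12.6
ee_pos: [600.7, 275.7, 257.7]
ee_rot: [-179.7, -1.1, -10.2]
force: [1.3, -2.5, 10.8]
gripper_width: 23.7
t 12.6 turn -0.27 cm now [0.15 0.14 0.07] cm after turn [0.15 0.14 0.07] pos [600.7 275.7 257.7] [-179.7   -1.1  -10.2] F [ 1.3 -2.5 10.8] w 23.7
```

```bash
python3 -m jog '[[[0,0,0.3],0,0],[[0,0,0.3],0,0]]';  python3 d.py 602 274 257 -9.9;python3 -m jog '[[[0,0,0.2],0,0],[[0,0,0.2],0,0]]';  python3 d.py 602 274 257 -9.9; python3 -c "
from h import *
f=grab('side');np.save('sidec.npy',f['color'])
cv2.imwrite('pics/g4.png',cv2.resize(f['color'][205:280,170:245],(600,600),interpolation=cv2.INTER_CUBIC)[:,:,::-1])"
```

```text
time_s: 12.85
ee_pos: [601.0, 275.6, 256.3]
ee_rot: [-179.6, -1.4, -10.1]
force: [-2.5, -1.9, 10.1]
gripper_width: 24.1
t 12.85 turn -0.25 cm now [ 0.12  0.14 -0.07] cm after turn [ 0.12  0.14 -0.07] pos [601.  275.6 256.3] [-179.6   -1.4  -10.1] F [-2.5 -1.9 10.1] w 24.1
time_s: 13.1
ee_pos: [601.0, 275.5, 256.2]
ee_rot: [-179.5, -1.6, -10.1]
force: [-1.8, -0.5, 9.8]
gripper_width: 24.0
t 13.1 turn -0.24 cm now [ 0.13  0.13 -0.08] cm after turn [ 0.12  0.13 -0.08] pos [601.  275.5 256.2] [-179.5   -1.6  -10.1] F [-1.8 -0.5  9.8] w 24.0
```

View pics/g4.png

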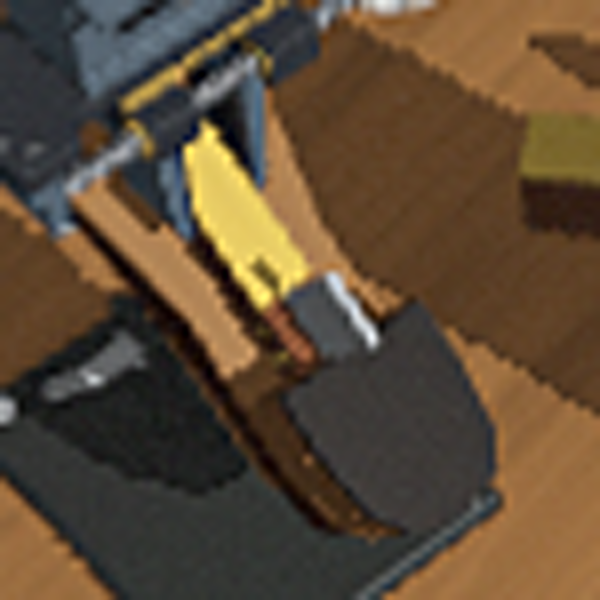

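It's seated in the corner and central: the blade meets the heel's front edge at about crop (345,350). Now I'll add push toward the heel and hold.

```bash
python3 -m jog '[[[-0.3,0,0.15],0,0],[[-0.3,0,0.15],0,0]]' 12;  python3 d.py 602 274 257 -9.9;python3 -m jog '[[[-0.3,0,0.2],0,0],[[-0.3,0,0.2],0,0]]';  python3 d.py 602 274 257 -9.9
```

```text
time_s: 13.4
ee_pos: [600.3, 275.3, 256.4]
ee_rot: [-179.4, -2.5, -10.2]
force: [6.5, -2.4, 3.8]
gripper_width: 23.8
t 13.4 turn -0.26 cm now [ 0.19  0.1  -0.05] cm after turn [ 0.19  0.1  -0.06] pos [600.3 275.3 256.4] [-179.4   -2.5  -10.2] F [ 6.5 -2.4  3.8] w 23.8
time_s: 13.65
ee_pos: [600.1, 275.2, 256.0]
ee_rot: [-179.2, -3.4, -10.2]
force: [4.2, -2.8, 6.9]
gripper_width: 24.0
t 13.65 turn -0.29 cm now [ 0.21  0.09 -0.09] cm after turn [ 0.2   0.09 -0.1 ] pos [600.1 275.2 256. ] [-179.2   -3.4  -10.2] F [ 4.2 -2.8  6.9] w 24.0
```

```bash
python3 -m jog '[[[-0.1,0,0.3],0,0],[[-0.1,0,0.3],0,0],[[-0.1,0,0.3],0,0]]' 5;  python3 d.py 602 274 257 -9.9;python3 -m jog '[[[-0.15,0,0.3],0,0],[[-0.15,0,0.3],0,0],[[-0.15,0,0.3],0,0]]';  python3 d.py 602 274 257 -9.9; python3 -c "
from h import *
f=grab('side');print(np.abs(f['color'].astype(int)-np.load('sidec.npy')).sum(2)[205:280,170:245].mean())
hsv=cv2.cvtColor(f['color'],cv2.COLOR_RGB2HSV);m=cv2.inRange(hsv,(20,130,90),(35,255,255));mm=m*0;mm[215:255,190:212]=m[215:255,190:212]
for c in (f['color'],np.load('sidec.npy')):
  hsv=cv2.cvtColor(c,cv2.COLOR_RGB2HSV);m=cv2.inRange(hsv,(20,130,90),(35,255,255));mm=m*0;mm[215:255,190:212]=m[215:255,190:212];M=cv2.moments(mm);print(M['m10']/M['m00'],M['m01']/M['m00'],M['m00']/255)
"
```

```text
time_s: 14.02
ee_pos: [600.4, 275.3, 252.1]
ee_rot: [-179.0, -4.1, -10.2]
force: [-1.0, -2.2, 10.2]
gripper_width: 24.1
t 14.03 turn -0.3 cm now [ 0.22  0.09 -0.48] cm after turn [ 0.18  0.1  -0.49] pos [600.4 275.3 252.1] [-179.    -4.1  -10.2] F [-1.  -2.2 10.2] w 24.1
time_s: 14.4
ee_pos: [600.3, 275.2, 251.7]
ee_rot: [-178.8, -5.0, -10.2]
force: [-0.3, -1.4, 10.3]
gripper_width: 24.4
t 14.4 turn -0.3 cm now [ 0.23  0.08 -0.52] cm after turn [ 0.19  0.09 -0.53] pos [600.3 275.2 251.7] [-178.8   -5.   -10.2] F [-0.3 -1.4 10.3] w 24.4
24.33351111111111
199.65714285714284 231.86857142857144 175.0
199.625 232.1306818181818 176.0
```

The fingers slipped 4 mm down the stock and may be touching the sole. The square rests stably in the V of the corner, so I'll let it settle there by itself, lift the fingers a little, and regrip.

```bash
python3 -m jog '[[[0,0,-0.1],0,0.05],[[0,0,0],0,0.36],[[0,0,0],0,0.36]]' 5;  python3 d.py 602 274 257 -9.9; python3 -m jog '[[[0,0,-0.5],0,0.36],[[0,0,-0.3],0,0.36]]';python3 d.py 602 274 257 -9.9
```

```text
time_s: 14.82
ee_pos: [599.9, 275.7, 252.1]
ee_rot: [-178.8, -5.0, -10.2]
force: [-1.0, -0.0, 1.7]
gripper_width: 32.9
t 14.82 turn -0.28 cm now [ 0.28  0.12 -0.47] cm after turn [ 0.24  0.13 -0.49] pos [599.9 275.7 252.1] [-178.8   -5.   -10.2] F [-1.  -0.   1.7] w 32.9
time_s: 15.08
ee_pos: [598.9, 275.5, 259.3]
ee_rot: [-178.8, -4.9, -10.2]
force: [0.0, -0.0, -0.3]
gripper_width: 33.2
t 15.07 turn -0.27 cm now [0.31 0.1  0.26] cm after turn [0.33 0.09 0.23] pos [598.9 275.5 259.3] [-178.8   -4.9  -10.2] F [ 0.  -0.  -0.3] w 33.2
```

```bash
cat > ym.py <<'E'
from h import *
for c in (grab('side')['color'],np.load('sidec.npy')):
  hsv=cv2.cvtColor(c,cv2.COLOR_RGB2HSV);m=cv2.inRange(hsv,(20,130,90),(35,255,255));mm=m*0;mm[215:255,190:212]=m[215:255,190:212];M=cv2.moments(mm);print(M['m10']/M['m00'],M['m01']/M['m00'],M['m00']/255, 'lowest',np.argwhere(mm)[:,0].max())
E
python3 ym.py; python3 -m jog '[[[0,0,0],0,0],[[0,0,0],0,0],[[0,0,0],0,0]]' 6; python3 d.py 602 274 257 -9.9; python3 ym.py
```

```text
199.2826086956522 231.84782608695653 184.0 lowest 246
199.625 232.1306818181818 176.0 lowest 249
time_s: 15.5
ee_pos: [598.9, 275.5, 259.7]
ee_rot: [-178.8, -4.9, -10.2]
force: [-0.7, 0.8, 0.7]
gripper_width: 24.5
t 15.5 turn -0.29 cm now [0.3 0.1 0.3] cm after turn [0.33 0.1  0.27] pos [598.9 275.5 259.7] [-178.8   -4.9  -10.2] F [-0.7  0.8  0.7] w 24.5
199.65142857142857 232.30285714285714 175.0 lowest 249
199.625 232.1306818181818 176.0 lowest 249
```

```bash
python3 -m jog '[[[0,0,0],0,0],[[-0.1,0,0.2],0,0],[[-0.1,0,0.25],0,0]]' 14; python3 d.py 602 274 257 -9.9; python3 -m jog '[[[-0.15,0,0.25],0,0],[[-0.15,0,0.25],0,0],[[-0.15,0,0.25],0,0]]'; python3 d.py 602 274 257 -9.9
```

```text
time_s: 15.92
ee_pos: [598.9, 275.5, 259.6]
ee_rot: [-178.7, -5.3, -10.2]
force: [-1.6, -1.4, 10.5]
gripper_width: 24.0
t 15.93 turn -0.34 cm now [0.31 0.1  0.28] cm after turn [0.33 0.1  0.26] pos [598.9 275.5 259.6] [-178.7   -5.3  -10.2] F [-1.6 -1.4 10.5] w 24.0
time_s: 16.3
ee_pos: [598.6, 275.4, 259.5]
ee_rot: [-178.5, -6.2, -10.3]
force: [-0.5, -1.9, 8.5]
gripper_width: 23.9
t 16.3 turn -0.38 cm now [0.33 0.08 0.28] cm after turn [0.35 0.08 0.25] pos [598.6 275.4 259.5] [-178.5   -6.2  -10.3] F [-0.5 -1.9  8.5] w 23.9
```

```bash
python3 -m jog '[[[-0.2,0,0.3],0,0],[[-0.2,0,0.3],0,0],[[-0.2,0,0.3],0,0]]'; python3 d.py 602 274 257 -9.9; python3 -m jog '[[[-0.2,0,0.3],0,0],[[-0.2,0,0.3],0,0],[[-0.2,0,0.3],0,0]]'; python3 d.py 602 274 257 -9.9; python3 ym.py
```

```text
time_s: 16.68
ee_pos: [598.4, 275.3, 259.1]
ee_rot: [-178.2, -7.2, -10.3]
force: [0.3, -1.9, 9.6]
gripper_width: 24.1
t 16.68 turn -0.4 cm now [0.35 0.07 0.26] cm after turn [0.38 0.07 0.21] pos [598.4 275.3 259.1] [-178.2   -7.2  -10.3] F [ 0.3 -1.9  9.6] w 24.1
time_s: 17.05
ee_pos: [598.2, 275.2, 258.9]
ee_rot: [-177.9, -8.3, -10.3]
force: [-0.0, -2.7, 9.3]
gripper_width: 24.3
t 17.05 turn -0.4 cm now [0.36 0.06 0.24] cm after turn [0.39 0.05 0.19] pos [598.2 275.2 258.9] [-177.9   -8.3  -10.3] F [-0.  -2.7  9.3] w 24.3
200.0 232.22941176470587 170.0 lowest 250
199.625 232.1306818181818 176.0 lowest 249
```

```bash
for i in 1; do python3 -m jog '[[[-0.4,0,0.35],0,0],[[-0.4,0,0.35],0,0]]' 14; python3 d.py 602 274 257 -9.9|grep -o "F.*"; python3 -m jog '[[[-0.4,0,0.35],0,0],[[-0.4,0,0.35],0,0],[[-0.4,0,0.35],0,0]]'; python3 d.py 602 274 257 -9.9; python3 -m jog '[[[-0.4,0,0.35],0,0],[[-0.4,0,0.35],0,0],[[-0.4,0,0.35],0,0]]'; done; python3 d.py 602 274 257 -9.9; python3 ym.py
```

```text
time_s: 17.35
ee_pos: [597.8, 275.2, 258.5]
ee_rot: [-177.7, -9.5, -10.3]
force: [3.4, -3.3, 10.2]
gripper_width: 24.4
F [ 3.4 -3.3 10.2] w 24.4
time_s: 17.73
ee_pos: [597.4, 275.2, 258.0]
ee_rot: [-177.4, -11.3, -10.3]
force: [3.4, -2.5, 10.2]
gripper_width: 24.0
t 17.73 turn -0.39 cm now [0.44 0.04 0.19] cm after turn [0.47 0.04 0.1 ] pos [597.4 275.2 258. ] [-177.4  -11.3  -10.3] F [ 3.4 -2.5 10.2] w 24.0
time_s: 18.1
ee_pos: [597.1, 275.2, 257.5]
ee_rot: [-177.0, -13.1, -10.3]
force: [2.8, -3.5, 11.2]
gripper_width: 24.4
t 18.1 turn -0.39 cm now [0.48 0.04 0.16] cm after turn [0.51 0.03 0.05] pos [597.1 275.2 257.5] [-177.   -13.1  -10.3] F [ 2.8 -3.5 11.2] w 24.4
200.91447368421052 233.31578947368422 152.0 lowest 250
199.625 232.1306818181818 176.0 lowest 249
```

```bash
python3 - <<'E'
from h import *
np.set_printoptions(suppress=True,precision=1)
f=grab('side'); I=f['color']
for q in([545.5,283.7,177,-.172,.64],[546.5,283.6,178.4,-.17,.68],[545.1,283.9,174.7,-.17,.62]):
    R=Ro.from_euler('ZY',[q[3],-q[4]]).as_matrix(); q=np.array(q)
    for th in(-.05,0,.05):
        Q=Ro.from_euler('ZY',[q[3],-q[4]-th]).as_matrix()
        print(q[4],th,proj(f,np.array([[0,0,85],[30,0,85]])@Q.T+q[:3]).ravel())
g=cv2.cvtColor(I,cv2.COLOR_RGB2GRAY);m=(g>150)&(np.ptp(I.astype(int),axis=2)<40);a=np.argwhere(m[232:256,204:226])+[232,204];print(a[:,::-1].tolist())
cv2.imwrite('pics/g5.png',cv2.resize(I[205:265,180:240],(600,600),interpolation=cv2.INTER_CUBIC)[:,:,::-1])
E
```

```text
0.64 -0.05 [215.8 245.2 209.7 236.8]
0.64 0 [216.6 246.4 210.7 238. ]
0.64 0.05 [217.4 247.6 211.7 239.1]
0.68 -0.05 [216.2 245.7 210.2 237.3]
0.68 0 [217.  246.9 211.2 238.4]
0.68 0.05 [217.8 248.1 212.2 239.6]
0.62 -0.05 [215.6 245.3 209.5 237. ]
0.62 0 [216.4 246.5 210.5 238.1]
0.62 0.05 [217.3 247.7 211.5 239.2]
[[211, 239], [212, 239], [211, 240], [212, 240], [212, 241], [213, 241], [213, 242], [213, 243], [214, 243], [214, 244], [215, 244], [215, 245], [215, 246], [216, 246], [216, 247], [217, 247]]
```

View pics/g5.png

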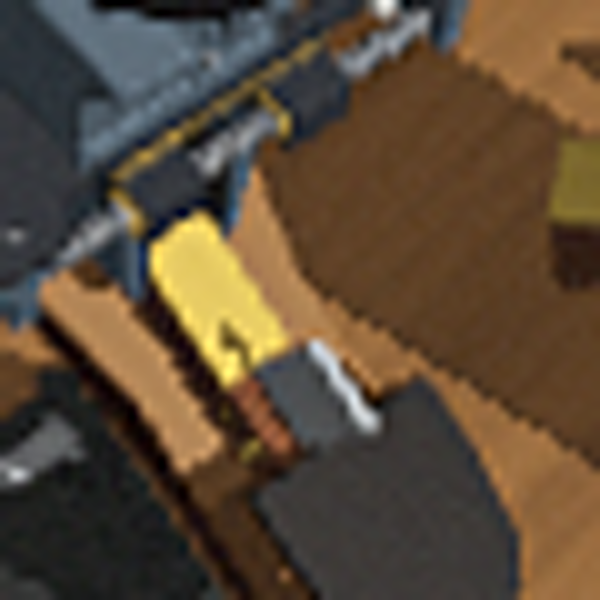

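```bash
cat > ws.py <<'E'
from h import *
I=np.mean([grab('side')['color'].astype(float) for _ in range(3)],0)
w=I[234:252,206:222].copy(); g=w.mean(2); m=np.clip(g-120,0,None)*((np.ptp(w,axis=2)<45))
ys,xs=np.mgrid[234:252,206:222]
cx,cy=(m*xs).sum()/m.sum(),(m*ys).sum()/m.sum(); print('strip',cx.round(2),cy.round(2),'sum',m.sum().round())
b=w[...,0]-w[...,2]; 
E
python3 ws.py; python3 -m jog '[[[0,0,0],0,0],[[0,0,0],0,0.3],[[0,0,0],0,0.36],[[0,0,0],0,0.36]]' 14; python3 ws.py; python3 d.py 602 274 262 -9.9
```

```text
strip 213.71 242.77 sum 1171.0
time_s: 18.85
ee_pos: [596.4, 275.0, 256.8]
ee_rot: [-177.1, -12.9, -10.3]
force: [1.1, -0.0, 0.6]
gripper_width: 32.7
strip 213.71 242.85 sum 1244.0
t 19.0 turn -0.37 cm now [ 0.66 -0.03 -0.37] cm after turn [ 0.56 -0.   -0.51] pos [596.5 274.9 256.9] [-177.1  -13.   -10.3] F [-0.2  0.3  0.1] w 32.8
```

Letting go moves the blade tip by under 0.1 px (about 0.2 mm), so it was flush while pressed. The last hold lasted about 1 s with about 8 N on the sole and 9 N on the heel, ignoring friction. Now I'll regrip and lift away.

```bash
python3 -m jog '[[[0.1,0,-0.4],0,0.36],[[0,0,0],0,0],[[0,0,0],0,0],[[0,0,0],0,0]]' 20; python3 -m jog '[[[0.2,0,-1],0,0],[[0.5,0,-2],0,0],[[1,0,-4],0,0],[[1,0,-3],0,0],[[0,0,0],0,0]]'; python3 d.py 562 -288 340 14.7; python3 ws.py
```

```text
time_s: 19.5
ee_pos: [596.6, 274.7, 261.4]
ee_rot: [-177.1, -13.0, -10.3]
force: [-0.2, -0.3, 0.3]
gripper_width: 24.0
time_s: 20.12
ee_pos: [598.6, 268.6, 367.0]
ee_rot: [-177.2, -12.7, -10.2]
force: [-0.3, -0.5, -2.0]
gripper_width: 24.2
t 20.12 turn -24.93 cm now [ 5.53 55.56  1.33] cm after turn [-17.66  52.91   2.7 ] pos [598.6 268.6 367. ] [-177.2  -12.7  -10.2] F [-0.3 -0.5 -2. ] w 24.2
strip nan nan sum 0.0ws.py:5: RuntimeWarning: invalid value encountered in scalar divide
  cx,cy=(m*xs).sum()/m.sum(),(m*ys).sum()/m.sum(); print('strip',cx.round(2),cy.round(2),'sum',m.sum().round())
```

```bash
python3 -m jog '[[[0.5,3,0],0,0],[[0.5,5,0],0,0],[[0.5,5.7,0],0,0],[[0.5,5.7,0],0,0],[[0.5,5.7,0],0,0],[[0.5,5.7,0],0,0],[[0.5,5.7,0],0,0],[[0.5,5.7,0],0,0],[[0.5,5,0],0,0],[[0.3,3,0],0,0]]'; python3 -m jog '[[[0,0,0],-8,0],[[0,0,0],-8,0],[[0,0,0],-8,0],[[0,0,0],0,0]]' ; python3 d.py 567 -293 170 14.7
```

```text
time_s: 21.52
ee_pos: [551.7, -245.8, 328.9]
ee_rot: [-177.8, -10.2, -9.7]
force: [0.5, -0.2, -2.5]
gripper_width: 24.2
time_s: 22.02
ee_pos: [547.9, -247.7, 319.1]
ee_rot: [178.3, -9.5, 15.0]
force: [-0.6, 0.6, -1.9]
gripper_width: 24.0
t 22.02 turn 0.25 cm now [-1.79  4.44 14.96] cm after turn [ 0.7   4.87 14.91] pos [ 547.9 -247.7  319.1] [178.3  -9.5  15. ] F [-0.6  0.6 -1.9] w 24.0
```

```bash
python3 -m jog '[[[-0.4,1.1,3],0,0],[[-0.5,1.1,4],0,0],[[-0.5,1.1,4],0,0],[[-0.4,1.1,4],0,0],[[0,0,2],0,0],[[0,0,0],0,0]]' ; python3 d.py 567 -293 115 14.7;
```

```text
time_s: 22.78
ee_pos: [568.1, -290.8, 139.5]
ee_rot: [178.8, -9.2, 14.1]
force: [0.5, 0.6, -1.5]
gripper_width: 23.9
t 22.77 turn -0.64 cm now [-0.55  0.14  2.39] cm after turn [-0.16  0.19  2.45] pos [ 568.1 -290.8  139.5] [178.8  -9.2  14.1] F [ 0.5  0.6 -1.5] w 23.9
```

```bash
python3 -m jog '[[[-0.3,0,1.5],0.0,0],[[-0.3,0,1.5],0,0],[[-0.2,0,1],0,0]]' 9; python3 d.py 567 -293 60 14.7;python3 -m jog '[[[-0.2,0,1],0.0,0],[[-0.1,0,1],0,0]]'; python3 d.py 567 -293 60 14.7
```

```text
time_s: 23.15
ee_pos: [570.1, -292.7, 100.5]
ee_rot: [178.5, -9.7, 13.9]
force: [5.2, 1.5, 5.7]
gripper_width: 24.0
t 23.15 turn -0.75 cm now [-0.99 -0.14  3.94] cm after turn [-0.31 -0.05  4.05] pos [ 570.1 -292.7  100.5] [178.5  -9.7  13.9] F [5.2 1.5 5.7] w 24.0
time_s: 23.4
ee_pos: [574.0, -294.0, 82.5]
ee_rot: [178.2, -10.1, 13.9]
force: [3.1, 1.6, 1.4]
gripper_width: 24.1
t 23.4 turn -0.76 cm now [-1.04 -0.33  2.09] cm after turn [-0.65 -0.28  2.25] pos [ 574.  -294.    82.5] [178.2 -10.1  13.9] F [3.1 1.6 1.4] w 24.1
```

Pivoting as intended; I'll keep lowering.

```bash
python3 -m jog '[[[-0.1,0,0.8],0.0,0],[[-0.1,0,0.7],0,0]]' 7; python3 d.py 567 -293 60 14.7;python3 -m jog '[[[-0.1,0,0.5],0.0,0],[[0,0,0.4],0,0]]'; python3 d.py 567 -293 60 14.7; python3 ang.py
```

```text
time_s: 23.65
ee_pos: [574.5, -294.4, 66.1]
ee_rot: [178.2, -10.0, 14.0]
force: [2.2, 0.3, 0.8]
gripper_width: 24.0
t 23.65 turn -0.73 cm now [-0.79 -0.33  0.47] cm after turn [-0.69 -0.32  0.61] pos [ 574.5 -294.4   66.1] [178.2 -10.   14. ] F [2.2 0.3 0.8] w 24.0
time_s: 23.9
ee_pos: [574.6, -295.0, 56.7]
ee_rot: [178.2, -10.0, 14.0]
force: [-1.0, 0.3, 10.6]
gripper_width: 24.2
t 23.9 turn -0.72 cm now [-0.62 -0.36 -0.45] cm after turn [-0.68 -0.38 -0.33] pos [ 574.6 -295.    56.7] [178.2 -10.   14. ] F [-1.   0.3 10.6] w 24.2
48 ((292.0, 146.5), (11.0, 14.0), 90.0) [[285.0, 141.0], [299.0, 141.0], [299.0, 152.0], [285.0, 152.0]]
bbox [285 141] [299 152]
```

```bash
python3 -m jog '[[[0,0,0],0,0.02],[[0,0,0],0,0.32],[[0,0,0],0,0.4],[[0,0,0],0,0.4]]' 5; python3 d.py 567 -293 60 14.7; python3 -m jog '[[[-0.1,0,-1],0,0.4],[[-0.3,0,-2],0,0.4],[[-0.7,0,-4],0,0.4],[[-0.9,0,-5],0,0.5],[[-0.9,0,-5],0,0.5],[[0,0,-4],0,0.5],[[0,0,-2],0,0.5],[[0,0,0],0,0.5]]'; python3 d.py 567 -293 60 14.7; python3 -c "
from h import *
a=grab('side')['color'];b=grab('top')['color']
c=lambda i,x,y,w,h:cv2.resize(i[y:y+h,x:x+w],(400,300),interpolation=cv2.INTER_CUBIC)
cv2.imwrite('pics/g6.png',np.vstack([np.hstack([c(a,270,130,93,70),c(b,310,150,93,70)]),np.hstack([c(a,120,170,200,150),c(b,140,110,200,150)])])[:,:,::-1])"
```

```text
time_s: 24.45
ee_pos: [572.6, -294.4, 54.8]
ee_rot: [178.4, -9.8, 14.0]
force: [-0.1, -0.5, 0.4]
gripper_width: 36.6
t 24.45 turn -0.73 cm now [-0.41 -0.25 -0.61] cm after turn [-0.51 -0.28 -0.52] pos [ 572.6 -294.4   54.8] [178.4  -9.8  14. ] F [-0.1 -0.5  0.4] w 36.6
time_s: 25.45
ee_pos: [500.5, -305.2, 293.8]
ee_rot: [177.9, -10.0, 14.0]
force: [-0.8, 0.4, -0.1]
gripper_width: 45.5
t 25.45 turn -0.71 cm now [ 2.57 -0.47 24.2 ] cm after turn [ 6.74  0.51 23.38] pos [ 500.5 -305.2  293.8] [177.9 -10.   14. ] F [-0.8  0.4 -0.1] w 45.5
```

View pics/g6.png

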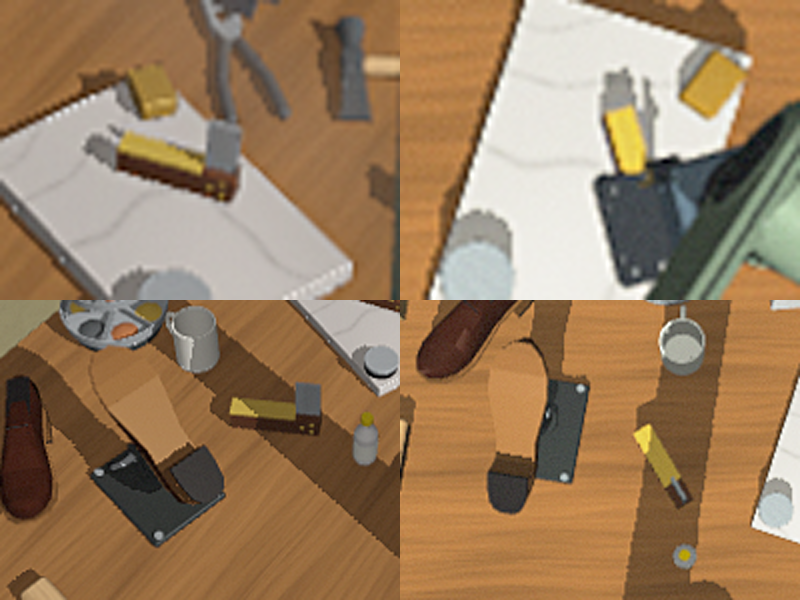

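The square stands upright on the slab as it did at the start, with the gripper clear and the other things in place. One check that the shoe hasn't shifted, then I hand in.

```bash
python3 - <<'E'
from h import *
from workcell import job_done
a=cv2.cvtColor(grab('side')['color'],cv2.COLOR_RGB2GRAY)[205:290,172:232].astype(np.float32);b=cv2.imread('pics/side0.png',0)[205:290,172:232].astype(np.float32)
print('shoe shift px',cv2.phaseCorrelate(b,a))
print(telemetry.state()['time_s'],job_done())
E
```

```text
shoe shift px ((0.06947975053682143, -0.0872477276303556), 0.867693620302059)
the job is handed in; nothing more can be done
25.6 None
```

The square has been checked in the shoe's corner, is back upright on the slab and released, and the job was handed in at 25.6 s. There is no verdict yet.

**What I did:** I gripped the smallest square 30 mm from its centre, away from the blade. The tool can't tilt, so I loosened the grip and let the square swing to the sole's slope. I pressed it into the inside corner, let it settle there by itself, regripped and pressed for about 1 s. By the wrist force, ignoring friction, that was about 8 N on the sole and 9 N on the heel.

**Last checks:**
- **Flush fit:** letting go of the square after the press moved its blade tip by less than 0.1 px, about 0.2 mm. That shows no gap, though the images are too coarse to measure the 2 mm limit directly.
- **Shoe:** it moved about 0.1 px in the side view, so it did not shift.
- **Square on the slab:** the last picture shows it upright about where it started, with the gripper clear. Nothing else looks moved.

**What did not agree or go smoothly:**
- The blade tip sat about 0.8 px from where my shoe fit predicted. That is within the calibration and fit error.
- In an earlier press the fingers slipped about 4 mm and may have touched the sole, at about 10 N. That is why I released and regripped.
- The tool tipped about 13° while pressing, which did not affect the placing.

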